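Slide the heat sink along the jig's rail into its corner pocket

TASK

Load the soldering jig: with a fingertip, push the U-shaped aluminium heat sink flat against the jig's long steel rail where it lies, then, keeping it pinned to the rail, drag it along into the corner pocket until it sits flush against both the rail and the end stop, and take your hand away. Never lift or tip the heat sink; it stays flat on the jig plate all the way. Leave everything else on the bench where it is.

Things in the scene. Friction and masses are not known exactly. Their poses are not given: they have to be found in the camera images.
- heatsink: Loose U-shaped aluminium heat sink, 40 (x) x 84 (y) x 18 mm high, about 90 g, flat on the jig plate. Origin: centre of the 40 x 84 outline, on its underside; z up. Its +x side is straight and faces the rail (within 17 degrees at the start); its -x side has the notch. Its +y end goes into the pocket.
- notch (a point): Centre of the notch's inner wall, on the heat sink at x = -4, y = 0, half-way up (9 mm above its underside); axes as the heat sink's. The notch is 44 mm wide along y, 16 mm deep, full height and open towards -x: room for shut fingertips. The arms either side of it are 20 mm long along y.
- jig: Fixed soldering jig: black plate 180 (x) x 320 mm (y), top face 8 mm above the bench. Origin: centre of the plate, at bench height; x, y along its sides. A straight steel rail, 16 mm wide, standing 14 mm above the plate, runs the whole length along y at the far (+x) side; its inner face lies at x = +70 mm. Yaw varies by up to 17 degrees.
- stop: Fixed steel end stop across the +y part of the rail, square to the jig. Origin: the pocket's corner, where the rail's inner face meets the stop's face, at plate-top height; x points squarely into the rail, y along the rail into the stop. Bar: x -76 to 0, y 0 to +14, 14 mm high; clamp screw on the rail to 26 mm. The heat sink is home with its origin at x = -20, y = -42 mm here.
- lip (a point): Top of the pocket's lip at its rounded nose, at x = -47, y = -10 mm in the stop's frame. The lip is part of the end stop: 8 mm thick (x -51 to -43), 9 mm high above the plate, reaching 14 mm back from the stop (y -14 to 0). Rail, stop and lip form the corner pocket, 43 mm wide, open towards -y.
- capacitor: Bystander: upright blue can capacitor, 18 mm diameter, 34 mm high, loose on the jig plate near its -x edge, left (+y) half. Origin: centre of its underside.
- relay: Bystander: white relay block 19 x 28 x 16 mm, loose on the jig plate near its -x edge, right (-y) end. Origin: centre of its underside.
- spool: Bystander: solder spool, 60 mm diameter, 32 mm high, flat on the bench left of the jig. Origin: centre of its underside.
- finned_sink: Bystander: finned rectangular heat sink 40 x 50 x 25 mm, loose on the bench beyond the rail. Origin: centre of its underside.
- jar: Bystander: small clear jar with black cap, 48 mm diameter, 50 mm high, on the bench right of the jig. Origin: centre of its underside.
- screwdriver: Bystander: screwdriver with a yellow handle, 170 mm long, lying on the bench right of the jig. Origin: about its middle, at bench height.
Things that resemble listed ones, but are neither listed nor needed, are in the scene too. What is shaped like the heatsink but green is not meant.

How it is judged:
On the way:
1. the heat sink lies flat against the rail (within 3.5 mm), its leading end still at least 35 mm short of the end stop (x of heatsink in the frame of stop above -0.0235 m and angle between the x axis of heatsink and the x axis of stop, either way round below 0.06 rad and y of heatsink in the frame of stop below -0.077 m), for 0.1 s.
At the end, for the whole second after the job is handed in: The heat sink lies still and flat on the plate in the corner pocket, within 3 mm of the rail and of the end stop and within 3 degrees of square, the robot clear of it (x of heatsink in the frame of stop between -0.023 and -0.017 m and y of heatsink in the frame of stop between -0.045 and -0.039 m and angle between the x axis of heatsink and the x axis of stop, either way round below 0.05 rad and z of heatsink in the frame of stop between -0.003 and 0.003 m and angle between heatsink's own z axis and vertical below 0.05 rad and linear speed of heatsink below 0.01 m/s); the robot touches nothing.
It fails at once if the heat sink is lifted more than 6 mm off the plate or tipped more than 10 degrees (z of heatsink in the frame of stop above 0.006 m or angle between heatsink's own z axis and vertical above 0.175 rad).
It fails at once if the heat sink comes within 28 mm of the end stop while more than 12 mm off the rail (not dragged along the rail) (y of heatsink in the frame of stop above -0.07 m and x of heatsink in the frame of stop below -0.032 m).
It fails at once if another loose thing on the bench is shifted more than 15 mm (distance of any of capacitor, relay, spool, finned_sink, jar, screwdriver from where it was at the start of the episode above 0.015 m).
It also fails if it takes over 45 s, if anything falls off the work surface, if the arm or the gripper's body presses on something with over 40 N, if the wrist force passes 120 N, or if a joint passes its speed limit or range.

ROBOT

A 6-joint arm with a two-finger parallel gripper is mounted at the origin on the work surface. World frame = base frame: x ahead of the robot, y to its left, z up, the work surface at z = 0. Lengths are in m, angles in rad, forces in N, time in s.
With the tool pointing down it reaches from about 0.275 to 0.975 m from the base axis. Payload 8.4 kg.
Tool frame: the origin (TCP) lies midway between the tips of the shut fingers; the grasp point (between the pads) lies 19 mm behind it; z points along the fingers, y is the line along which they close (so a half turn about z gives the same grasp; the last joint's range is limited). The gripper opens to 92 mm and grips with 3 to 60 N. Pads are 20 mm wide; open, the fingers measure 128 mm over their backs; the gripper's body (75 mm by 189 mm) begins 69 mm behind the grasp point.
Start: joints at [1.147, 0.353, 1.633, -0, 1.155, -0.002], TCP at [0.256, 0.57, 0.215] pointing down, gripper open.
Joint ranges: [-2.63, 2.63], [-0.92, 2.1], [0.06, 2.66], [-1.3, 4.44], [0, 2.69], [-3.02, 3.02]. Speed limits (rad/s): [2.22, 2.22, 2.79, 3.14, 3.14, 3.14].

INTERFACE

Orientations are given as a unit quaternion [x, y, z, w].
In Python, from bench import arm, imaging gives the robot as it stands.
- The arm moves only by the tool apply_moves, never from a script. Its argument "deltas" is a list of rows, each a list of 3 entries, a list of its own where there are three numbers: the shift along the tool's x, y, z in mm, then the turn, a rotation vector about the tool's x, y, z in rad, then the finger opening in mm, from 0 to 91.9. In form: [[[dx, dy, dz], [wx, wy, wz], claw], ...]. A call has 1 to 12 rows; each row is the pose to reach, as a shift and turn from the pose commanded when the call began, along the tool's axes at that moment; what a row does not reach only later rows make up. A row lasts 1/12 s, in which the tool goes at most 41.7 mm and 7.16 degrees, less where a joint would pass 70% of its speed; a pose out of reach is approached as far as the arm can. A call with a gripper value outside its range is refused whole. The fingers move at their own pace and stop on an object; the grip force is fixed at half the most. Time passes only in rows, so rows that repeat a pose let the fingers close. It gives the time, the measured TCP pose, the force, the opening and the grip force at its end, in the units of the state.
- arm.read_state(): the state, without advancing time (a new reading comes with each control period).
- imaging.grab_frame(name): name is "scene" or "top"; returns a dict with "pixels" (400x640x3 uint8, blue, green, red), "z_map" (400x640 float32, m along the optical axis (not along the pixel's ray), 0 where there is no reading), "K" (3x3 intrinsics, pixels), "world_from_camera" (4x4, takes a point from camera to world coordinates). Camera axes: x right, y down, z forward; pixel columns grow to the right and rows downward; lengths in m; the calibration is good to about 2 mm. A picture is of the moment at which its call begins.
- arm.close_job(): hands the job in; it is judged then, once.
The state is a dict: "time": time; "joints": joint angles; "joint_vel": joint speeds; "effort": joint torques, N m; "eef_pos": TCP position; "tcp_rot": TCP orientation; "wrist_force": force on the tool from outside, world axes, zero at the start; "torque": the same for the moment, N m; "width": finger opening in m; "grasp_force": force on a finger pad.
Only numpy, scipy, OpenCV 4.12 (cv2) and the standard library are available. Lean on these libraries where they do the work, as an engineer would, in place of code of your own. Each camera call takes 0.05 s, during which the arm holds its last target. There are 200 camera calls.

## Working session

There is one attempt and no reset: what is moved stays moved. The work goes in short steps, Python scripts to look and compute and a tool call to move; the robot and the scene stay as the last step left them, time stands still between calls to the robot, and variables do not carry over. Pictures are saved under pics/ and viewed, at most 10 in all, crops included, and the job is handed in when it is done.

Besides the shell and the picture viewer there is one more tool, called after "Emit:" as name([rows], argument=value, ...), one row to a line, values as JSON. apply_moves: Moves the arm, as the interface text tells. Its arguments: {"type":"object","properties":{"deltas":{"type":"array"}},"required":["deltas"]}

```bash
mkdir -p pics; cat > h.py <<'E'
import numpy as np,cv2
from bench import arm,imaging
def grab(n):
    f=imaging.grab_frame(n);p=np.asarray(f["pixels"]);z=np.asarray(f["z_map"]);K=np.asarray(f["K"]);T=np.asarray(f["world_from_camera"])
    v,u=np.mgrid[:400,:640]
    c=np.stack([(u-K[0,2])/K[0,0]*z,(v-K[1,2])/K[1,1]*z,z],-1)
    return p,z,c@T[:3,:3].T+T[:3,3],K,T
E
python3 - <<'E'
from h import *
for n in("top","scene"):
    p,z,W,K,T=grab(n);cv2.imwrite(f"pics/{n}0.png",p);np.savez(f"{n}0.npz",p=p,z=z,W=W,K=K,T=T)
    print(n,T.round(3).tolist(),K[0,0])
s=arm.read_state();print(s)
E
```

```text
top [[0.015, -0.995, 0.1, 0.389], [-1.0, -0.013, 0.018, -0.07], [-0.017, -0.1, -0.995, 1.197], [0.0, 0.0, 0.0, 1.0]] 447.27793701661125
scene [[-0.823, 0.43, -0.371, 0.826], [0.568, 0.633, -0.526, 0.378], [0.009, -0.644, -0.765, 0.683], [0.0, 0.0, 0.0, 1.0]] 390.25783223555914
{'time': 0.1, 'joints': array([ 1.14659782e+00,  3.53526818e-01,  1.63402197e+00,  1.14436601e-05,
        1.15517846e+00, -2.40381659e-03]), 'joint_vel': array([-2.77978377e-04,  2.90093305e-05, -3.71175913e-03, -6.97117887e-04,
       -8.10360549e-04,  1.49903902e-03]), 'effort': array([-7.77306541e-04, -5.94904518e+01, -3.34931445e+01,  6.98221056e-02,
        1.82628713e-02, -6.83184410e-06]), 'eef_pos': array([0.25570275, 0.56984631, 0.21398745]), 'tcp_rot': array([ 2.09339674e-01,  9.77842819e-01, -5.53330049e-04, -1.25203840e-04]), 'wrist_force': array([0.62443963, 0.57483304, 0.43642694]), 'torque': array([ 0.00114472,  0.0252919 , -0.00414418]), 'grasp_force': 0.0, 'width': 0.09196545667811583}
```

View pics/top0.png

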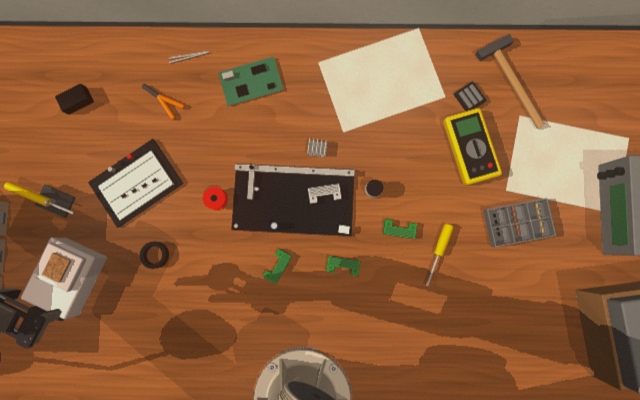

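View pics/scene0.png

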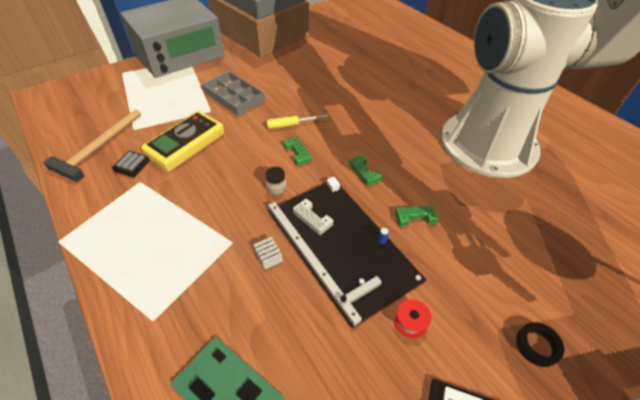

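The top view shows the bare aluminium U at (324,193), notch facing down (towards the robot). The look-alikes are green Us at (400,229), (343,265) and (277,265), plus the finned sink at (317,147). The rail runs along v≈170, and the stop is at (251,182) on the left end, which is +y. The scene view agrees: U at (313,216), stop at (360,290). I choose the aluminium U and will check it in one crop while measuring.

```bash
cat > meas.py <<'E'
from h import *
def clouds(D):
    P=[];C=[]
    for p,z,W in D:
        m=(z>0)&(W[...,0]>.3)&(W[...,0]<.75)&(W[...,1]>-.3)&(W[...,1]<.25)
        P.append(W[m]);C.append(p[m])
    return P,C
E
python3 - <<'E'
from meas import *
for n in("top","scene"):
    d=np.load(n+"0.npz");p,z,W=d["p"],d["z"],d["W"]
    sat=p.max(2).astype(int)-p.min(2)
    br=p.mean(2)
    def comp(lo,hi,box):
        u0,v0,u1,v1=box;m=np.zeros(z.shape,bool);m[v0:v1,u0:u1]=1
        return m&(W[...,2]>lo)&(W[...,2]<hi)
    B={"top":dict(sink=(300,178,350,208),rail=(225,155,365,180),stop=(243,170,260,203)),
       "scene":dict(sink=(285,190,340,240),rail=(262,195,365,330),stop=(340,270,390,310))}[n]
    # plate corners
    pl=(br<60)&(abs(W[...,2]-.008)<.004)&(W[...,0]>.3)&(W[...,0]<.75)&(abs(W[...,1])<.35)
    l,k,st,c=cv2.connectedComponentsWithStats(pl.astype(np.uint8));i=1+st[1:,4].argmax()
    q=W[l==i];r=cv2.minAreaRect(q[:,:2].astype(np.float32));print(n,"plate z",np.median(q[:,2]),r)
    for nm,(lo,hi) in dict(sink=(.021,.032),rail=(.0175,.027),stop=(.0175,.027)).items():
        m=comp(lo,hi,B[nm]);q=W[m];
        r=cv2.minAreaRect(q[:,:2].astype(np.float32));print(nm,m.sum(),np.median(q[:,2]).round(4),r,cv2.boxPoints(r).round(4).tolist())
a=cv2.imread("pics/top0.png")[150:245,220:390];b=cv2.imread("pics/scene0.png")[170:340,250:440]
a=cv2.resize(a,(780,436),interpolation=2);cv2.imwrite("pics/c0.png",a)
E
```

```text
Traceback (most recent call last):
cv2.error: OpenCV(4.12.0) /io/opencv/modules/imgproc/src/convhull.cpp:143: error: (-215:Assertion failed) total >= 0 && (depth == CV_32F || depth == CV_32S) in function 'convexHull'
```

```bash
cat > m1.py <<'E'
from meas import *
for n in("top","scene"):
    d=np.load(n+"0.npz");p,z,W=d["p"],d["z"],d["W"]
    br=p.mean(2)
    B={"top":dict(sink=(300,178,350,208),rail=(225,155,365,180),stop=(243,170,260,203)),
       "scene":dict(sink=(285,190,340,240),rail=(262,195,365,330),stop=(340,270,390,310))}[n]
    pl=(br<60)&(abs(W[...,2]-.008)<.004)&(W[...,0]>.3)&(W[...,0]<.75)&(abs(W[...,1])<.35)
    _,l,st,c=cv2.connectedComponentsWithStats(pl.astype(np.uint8));i=1+st[1:,4].argmax()
    q=W[l==i];r=cv2.minAreaRect(q[:,:2].astype(np.float32));print(n,"plate z",np.median(q[:,2]),r)
    for nm,(lo,hi) in dict(sink=(.021,.032),rail=(.0175,.027),stop=(.0175,.027)).items():
        u0,v0,u1,v1=B[nm];m=np.zeros(z.shape,bool);m[v0:v1,u0:u1]=1
        q=W[m&(W[...,2]>lo)&(W[...,2]<hi)]
        r=cv2.minAreaRect(q[:,:2].astype(np.float32));print(nm,len(q),np.median(q[:,2]).round(4),r,cv2.boxPoints(r).round(4).tolist())
a=cv2.imread("pics/top0.png")[150:245,220:390]
cv2.imwrite("pics/c0.png",cv2.resize(a,(780,436),interpolation=2))
E
python3 m1.py
```

```text
top plate z 0.007815193435015133 ((0.5020658373832703, 0.03772108256816864), (0.32100364565849304, 0.15897369384765625), 87.87483978271484)
sink 369 0.0256 ((0.5268099904060364, -0.04738356173038483), (0.03999660164117813, 0.08356845378875732), 9.037639617919922) [[0.5005000233650208, -0.00930000003427267], [0.5135999917984009, -0.09179999679327011], [0.5530999898910522, -0.08550000190734863], [0.5400000214576721, -0.003000000026077032]]
rail 716 0.022 ((0.5968205332756042, 0.03358781337738037), (0.05691755935549736, 0.3175433278083801), 2.97743821144104) [[0.5601999759674072, 0.1906999945640564], [0.5766000151634216, -0.12639999389648438], [0.6334999799728394, -0.12349999696016312], [0.6169999837875366, 0.19359999895095825]]
stop 175 0.0217 ((0.5481581687927246, 0.1476445198059082), (0.07818029075860977, 0.04229017347097397), 0.6594793796539307) [[0.5088000297546387, 0.16830000281333923], [0.5092999935150146, 0.12610000371932983], [0.5874999761581421, 0.12700000405311584], [0.5870000123977661, 0.16920000314712524]]
scene plate z 0.00783837349135541 ((0.5008134841918945, 0.0349593013
[... 261 characters left out ...]
 -0.0957999974489212], [0.607200026512146, -0.08089999854564667], [0.5932000279426575, 0.003700000001117587]]
rail 2039 0.0222 ((0.5997607707977295, 0.030076220631599426), (0.31516358256340027, 0.16701152920722961), 77.02761840820312) [[0.4830000102519989, -0.1046999990940094], [0.645799994468689, -0.14219999313354492], [0.7164999842643738, 0.164900004863739], [0.5537999868392944, 0.20239999890327454]]
stop 413 0.0217 ((0.5605344176292419, 0.14245720207691193), (0.09229372441768646, 0.04283358156681061), 12.291070938110352) [[0.5109000205993652, 0.15360000729560852], [0.5199999809265137, 0.11169999837875366], [0.6101999878883362, 0.131400004029274], [0.6011000275611877, 0.17319999635219574]]
```

View pics/c0.png

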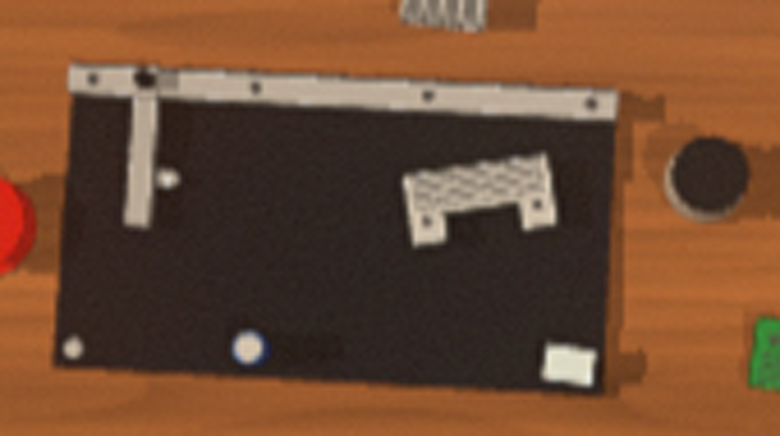

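The crop confirms the aluminium U at crop (480,195), notch towards the robot. Rail is at the top, stop bar at (140,160), lip nose at (168,180). Its footprint measures 40.0×83.6 mm with the top at 25.6 mm, which fits the given sizes. Next I fit the rail and stop faces.

```bash
cat > m2.py <<'E'
from meas import *
yaw=np.deg2rad(-2.2)
for n in("top","scene"):
    d=np.load(n+"0.npz");W=d["W"];p=d["p"].mean(2)
    o=np.array([.585,.15]);R=np.array([[np.cos(yaw),-np.sin(yaw)],[np.sin(yaw),np.cos(yaw)]])
    L=((W[...,:2]-o)@R);z=W[...,2]
    def sel(x0,x1,y0,y1,lo=.019,hi=.0245):return L[(L[...,0]>x0)&(L[...,0]<x1)&(L[...,1]>y0)&(L[...,1]<y1)&(z>lo)&(z<hi)]*1e3
    # rail inner edge: min x per y bin, mid x
    r=[]
    for y in range(-255,40,12):
        q=sel(-.012,.025,y/1e3,y/1e3+.012)
        if len(q)>3 and not -20<y<25:r.append((y+6,q[:,0].min(),q[:,0].max(),np.median(q[:,0])))
    r=np.array(r);print(n,"inner",np.polyfit(r[:,0],r[:,1],1),"outer",np.polyfit(r[:,0],r[:,2],1),"med",np.polyfit(r[:,0],r[:,3],1))
    q=sel(-.070,-.02,-.02,.03);print("stop y",np.percentile(q[:,1],[1,5,50,95,99]).round(1),np.polyfit(q[:,0],q[:,1],1))
    q=sel(-.09,-.02,0,.015);print("stop xmin",q[:,0].min())
E
python3 m2.py
```

```text
top inner [-0.00127235  0.56640104] outer [3.53333873e-04 1.52338859e+01] med [-1.38192258e-03  7.40645566e+00]
stop y [-12.9  -9.6  -3.1   3.3   4.5] [-0.01453313 -3.82321875]
stop xmin -73.64033862686277
scene inner [-3.00756772e-03  3.26163956e+00] outer [-1.15483711e-03  1.93504308e+01] med [-2.87367483e-03  1.14937342e+01]
stop y [-11.6 -10.8  -4.5   1.9   2.4] [ 0.00791758 -4.02680629]
stop xmin -70.5266593526757
```

```bash
cat > go.py <<'E'
# usage: go.py x y z(mm, world) yaw_deg(of tool y) -> remaining shift in tool axes (mm), turn (rad)
import sys
from bench import arm
import numpy as np
from scipy.spatial.transform import Rotation as Ro
x,y,z,w=map(float,sys.argv[1:5]);s=arm.read_state();R=Ro.from_quat(s["tcp_rot"])
a=np.deg2rad(w);T=Ro.from_matrix(np.array([[np.cos(a-np.pi/2)*-1,np.cos(a),0],[-np.sin(a-np.pi/2),np.sin(a),0],[0,0,-1]]))
print("d",R.inv().apply(np.array([x,y,z])-s["eef_pos"]*1e3).round(1),"turn",(R.inv()*T).as_rotvec().round(3),"tcp",(s["eef_pos"]*1e3).round(1),"F",s["wrist_force"].round(1),"t",s["time"],"q",s["joints"].round(2))
E
python3 go.py 499 -52.5 120 9
```

```text
d [-476.8 -468.1   94.5] turn [-0.001  0.001  0.992] tcp [255.7 569.8 214. ] F [0.6 0.6 0.4] t 0.1 q [ 1.15  0.35  1.63  0.    1.16 -0.  ]
```

Emit:
apply_moves([
  [[-477, -469, 94], [0, 0, 0.993], 0],
  [[-477, -469, 94], [0, 0, 0.993], 0],
  [[-477, -469, 94], [0, 0, 0.993], 0],
  [[-477, -469, 94], [0, 0, 0.993], 0],
  [[-477, -469, 94], [0, 0, 0.993], 0],
  [[-477, -469, 94], [0, 0, 0.993], 0],
  [[-477, -469, 94], [0, 0, 0.993], 0],
  [[-477, -469, 94], [0, 0, 0.993], 0],
  [[-477, -469, 94], [0, 0, 0.993], 0],
  [[-477, -469, 94], [0, 0, 0.993], 0],
  [[-477, -469, 94], [0, 0, 0.993], 0],
  [[-477, -469, 94], [0, 0, 0.993], 0],
])

```text
time: 1.1
eef_pos: [0.436, 0.107, 0.1448]
tcp_rot: [0.65, 0.76, 0.0, 0.0]
wrist_force: [0.9, 0.5, 0.7]
width: 0.0139
grasp_force: 0.0
```

```bash
python3 go.py 499 -52.5 120 9
```

```text
d [-167.3   37.4   24.8] turn [ 0.    -0.    -0.001] tcp [436.  107.  144.8] F [0.9 0.5 0.7] t 1.1 q [0.24 0.17 2.06 0.   0.91 0.08]
```

Emit:
apply_moves([
  [[-167, 37, 25], [0, 0, 0], 0],
  [[-167, 37, 25], [0, 0, 0], 0],
  [[-167, 37, 25], [0, 0, 0], 0],
  [[-167, 37, 25], [0, 0, 0], 0],
  [[-167, 37, 25], [0, 0, 0], 0],
  [[-167, 37, 25], [0, 0, 0], 0],
  [[-167, 37, 25], [0, 0, 0], 0],
])

```text
time: 1.68
eef_pos: [0.4977, -0.0502, 0.1196]
tcp_rot: [0.65, 0.76, -0.0, -0.001]
wrist_force: [-0.7, 0.3, -0.6]
width: 0.0002
grasp_force: 0.0
```

```bash
python3 go.py 499 -52.5 45 9; python3 - <<'E'
from h import *
p,z,W,K,T=grab("scene");cv2.imwrite("pics/c1.png",cv2.resize(p[150:310,240:420],(720,600)[:1]+(640-40,),interpolation=2))
E
```

```text
d [-2.5  1.  74.6] turn [-0.001 -0.001 -0.003] tcp [497.7 -50.2 119.6] F [-0.7  0.3 -0.6] t 1.6833 q [-0.1   0.28  1.98  0.    0.88 -0.26]
```

View pics/c1.png

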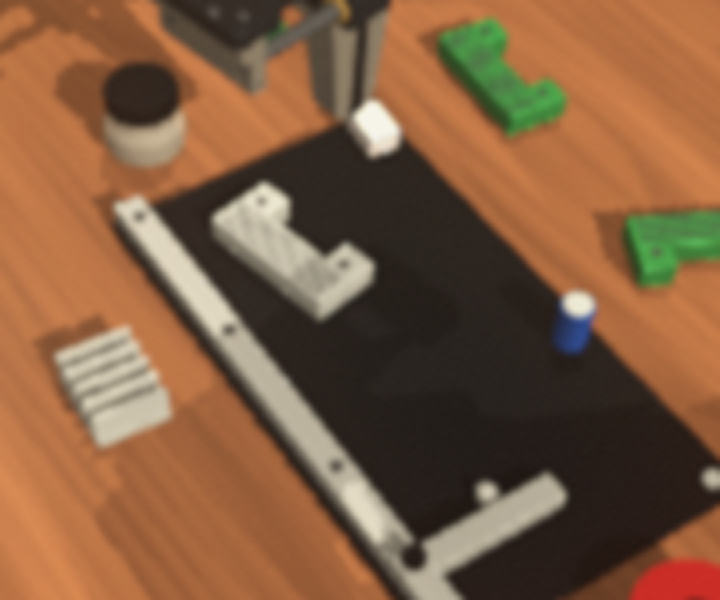

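The gripper hovers above with fingers shut at (345,90); the heat sink at (290,250) is untouched. Descending.

Emit:
apply_moves([
  [[-2.5, 1, 30], [0, 0, 0], 0],
  [[-2.5, 1, 60], [0, 0, 0], 0],
  [[-2.5, 1, 75], [0, 0, 0], 0],
  [[-2.5, 1, 80], [0, 0, 0], 0],
  [[-2.5, 1, 80], [0, 0, 0], 0],
])

```text
time: 2.15
eef_pos: [0.4986, -0.0511, 0.0393]
tcp_rot: [0.649, 0.761, -0.001, -0.001]
wrist_force: [0.2, 0.2, 0.8]
width: 0.0003
grasp_force: 0.0
```

```bash
python3 go.py 499 -52.5 12 9; python3 - <<'E'
from h import *
p,z,W,K,T=grab("scene");cv2.imwrite("pics/c2.png",cv2.resize(p[170:270,260:380],(720,600),interpolation=2))
np.savez("s2.npz",W=W,z=z)
# lowest finger points near TCP: extents
s=arm.read_state()["eef_pos"]
m=(np.hypot(W[...,0]-s[0],W[...,1]-s[1])<.05)&(W[...,2]>.034)&(W[...,2]<.075)&(z>0)
q=W[m];print(len(q),q.min(0).round(4),q.max(0).round(4))
E
```

```text
d [-1.5  0.3 27.3] turn [-0.002 -0.001  0.001] tcp [498.6 -51.1  39.3] F [0.2 0.2 0.8] t 2.15 q [-0.11  0.41  2.03  0.    0.7  -0.26]
142 [ 0.4829 -0.0603  0.0391] [ 0.5153 -0.04    0.0746]
```

View pics/c2.png

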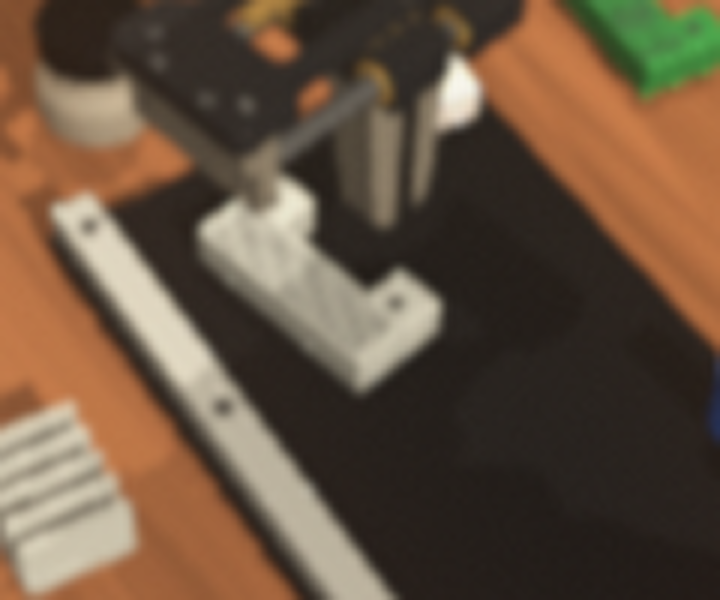

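The fingers at crop (385,180) sit at the notch mouth, clear of both arms at (270,200) and (410,295). The measured finger extents of 36×20 mm, centred on the TCP, match. Lowering into the notch, then pushing to the rail along jig x.

Emit:
apply_moves([
  [[-1.5, 0, 14], [0, 0, 0], 0],
  [[-1.5, 0, 24], [0, 0, 0], 0],
  [[-1.5, 0, 27], [0, 0, 0], 0],
  [[-1.5, 0, 27], [0, 0, 0], 0],
])

```text
time: 2.53
eef_pos: [0.4997, -0.0538, 0.013]
tcp_rot: [0.65, 0.76, -0.0, -0.0]
wrist_force: [-0.1, 0.0, -0.0]
width: 0.0004
grasp_force: 0.0
```

```bash
python3 go.py 520 -53.5 12 9
```

```text
d [-2.9 20.1  0.9] turn [-0.001 -0.    -0.001] tcp [499.7 -53.8  13. ] F [-0.1  0.  -0. ] t 2.5333 q [-0.11  0.46  2.04  0.    0.64 -0.27]
```

Emit:
apply_moves([
  [[-0.6, 3, 0], [0, 0, 0], 0],
  [[-1.2, 6, 0], [0, 0, 0], 0],
  [[-1.8, 9, 0], [0, 0, 0], 0],
  [[-2.4, 12, 0], [0, 0, 0], 0],
  [[-3, 15, 0], [0, 0, 0], 0],
  [[-3.6, 18, 0], [0, 0, 0], 0],
  [[-4.2, 21, 0], [0, 0, 0], 0],
  [[-4.6, 23, 0], [0, 0, 0], 0],
  [[-5, 25, 0], [0, 0, 0], 0],
  [[-5.4, 27, 0], [0, 0, 0], 0],
])

```text
time: 3.37
eef_pos: [0.5276, -0.0552, 0.0129]
tcp_rot: [0.65, 0.76, -0.0, -0.0]
wrist_force: [-1.6, -0.1, 1.7]
width: 0.0004
grasp_force: 0.4
```

```bash
python3 go.py 537 -55 13 -2.1; cat > sink.py <<'E'
# sink pose in the stop frame from both views, offset-corrected per camera to its own rail/stop fit
from meas import *
import sys
yaw=np.deg2rad(-2.1);R=np.array([[np.cos(yaw),-np.sin(yaw)],[np.sin(yaw),np.cos(yaw)]])
R0=np.deg2rad(-2.2);R0=np.array([[np.cos(R0),-np.sin(R0)],[np.sin(R0),np.cos(R0)]])
for n,off in(("top",(-.6,-10.1)),("scene",(3.4,-11.5))):
    p,z,W,K,T=grab(n)
    o=np.array([.585,.15])+R0@np.array(off)/1e3
    L=(W[...,:2]-o)@R
    m=(abs(W[...,2]-.026)<.0035)&(z>0)&(L[...,0]>-.1)&(L[...,0]<.0)&(L[...,1]>-.26)&(L[...,1]<-.001)&(p.mean(2)>70)
    m=cv2.morphologyEx(m.astype(np.uint8),cv2.MORPH_OPEN,np.ones((2,2)))
    _,l,st,c=cv2.connectedComponentsWithStats(m);i=1+st[1:,4].argmax();q=L[l==i]*1e3
    r=cv2.minAreaRect(q.astype(np.float32));print(n,len(q),np.round(r[0],1),np.round(r[1],1),round(r[2],1),"min",q.min(0).round(1),"max",q.max(0).round(1))
    if len(sys.argv)>1 and n==sys.argv[2]:
        v,u=np.where(l==i);cv2.imwrite("pics/"+sys.argv[1],cv2.resize(p[int(v.mean())-50:int(v.mean())+50,int(u.mean())-60:int(u.mean())+60],(720,600),interpolation=2))
E
python3 sink.py
```

```text
d [-1.2  9.3 -0.1] turn [-0.    -0.     0.193] tcp [527.6 -55.2  12.9] F [-1.6 -0.1  1.7] t 3.3667 q [-0.11  0.49  1.98 -0.    0.67 -0.26]Traceback (most recent call last):
  File "sink.py", line 12, in <module>
    _,l,st,c=cv2.connectedComponentsWithStats(m);i=1+st[1:,4].argmax();q=L[l==i]*1e3
                                                     ~~~~~~~~~~~~~~~^^
ValueError: attempt to get argmax of an empty sequence
```

```bash
sed -i 's/^    _,l,st/    if not m.any(): print(n,"hidden"); continue\n    _,l,st/' sink.py; python3 sink.py
```

```text
top 6 [ -69.9 -161.9] [24.3  3.5] 36.4 min [ -80.8 -167.7] max [ -59.7 -154.3]
scene 411 [ -36. -183.] [40.2 70.5] 11.8 min [ -62.  -220.4] max [ -12.2 -145.6]
```

Emit:
apply_moves([
  [[-0.2, 1.5, 0], [0, 0, 0.03], 0],
  [[-0.4, 3, 0], [0, 0, 0.06], 0],
  [[-0.6, 4.5, 0], [0, 0, 0.095], 0],
  [[-0.8, 6, 0], [0, 0, 0.13], 0],
  [[-1, 7, 0], [0, 0, 0.165], 0],
  [[-1.2, 8, 0], [0, 0, 0.193], 0],
  [[-1.2, 8, 0], [0, 0, 0.193], 0],
])

```text
time: 4.1
eef_pos: [0.5356, -0.0551, 0.013]
tcp_rot: [0.721, 0.693, 0.0, -0.0]
wrist_force: [0.3, -0.2, 0.7]
width: 0.0005
grasp_force: 0.1
```

```bash
python3 go.py 537 -55 13 -2.1;python3 sink.py
```

```text
d [ 0.2  1.4 -0. ] turn [ 0.    -0.    -0.002] tcp [535.6 -55.1  13. ] F [ 0.3 -0.2  0.7] t 4.1 q [-0.11  0.5   1.96  0.    0.68 -0.07]
top hidden
scene 497 [ -30.1 -191. ] [48.1 81.2] 9.2 min [ -58.9 -231.7] max [  -1.4 -148.6]
```

Emit:
apply_moves([
  [[0, 1, 0], [0, 0, 0], 0],
  [[0, 2, 0], [0, 0, 0], 0],
  [[0, 3, 0], [0, 0, 0], 0],
  [[0, 4, 0], [0, 0, 0], 0],
  [[0, 5, 0], [0, 0, 0], 0],
  [[0, 5, 0], [0, 0, 0], 0],
])

```text
time: 4.7
eef_pos: [0.5409, -0.0553, 0.013]
tcp_rot: [0.72, 0.694, 0.0, 0.0]
wrist_force: [-0.4, -0.1, 0.4]
width: 0.0002
grasp_force: 0.0
```

```bash
python3 go.py 537 -55 13 -2.1;python3 sink.py s4.png scene
```

```text
d [ 0.2 -3.9  0. ] turn [ 0.  0. -0.] tcp [540.9 -55.3  13. ] F [-0.4 -0.1  0.4] t 4.7 q [-0.1   0.5   1.95 -0.    0.69 -0.07]
top hidden
scene 472 [78.  18.8] [544.7  71.6] 64.0 min [ -49.4 -231.3] max [229.5 248. ]
```

View pics/s4.png

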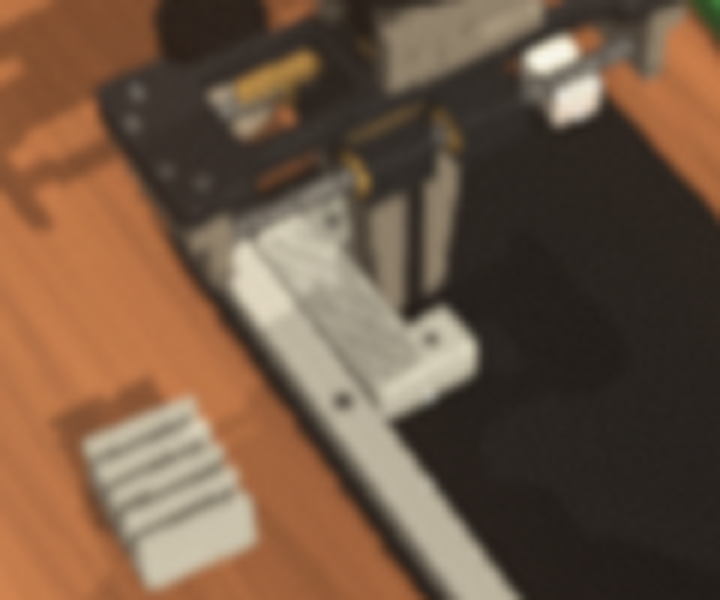

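The view shows the heat sink edge (250,270)–(385,410) almost along the rail, fingers in the notch at (410,250). Force is still ~0, so I press on slowly until it rises.

Emit:
apply_moves([
  [[0, 0.7, 0], [0, 0, 0], 0],
  [[0, 1.4, 0], [0, 0, 0], 0],
  [[0, 2, 0], [0, 0, 0], 0],
  [[0, 2, 0], [0, 0, 0], 0],
])

```text
time: 5.13
eef_pos: [0.5424, -0.0554, 0.013]
tcp_rot: [0.72, 0.694, -0.0, -0.0]
wrist_force: [-1.4, 0.7, 0.9]
width: 0.0003
grasp_force: 0.7
```

Emit:
apply_moves([
  [[0, 0.5, 0], [0, 0, 0], 0],
  [[0, 1, 0], [0, 0, 0], 0],
  [[0, 1.5, 0], [0, 0, 0], 0],
  [[0, 1.5, 0], [0, 0, 0], 0],
])

```text
time: 5.47
eef_pos: [0.5425, -0.0553, 0.0129]
tcp_rot: [0.72, 0.694, -0.001, -0.001]
wrist_force: [-7.1, 1.0, 6.1]
width: 0.0004
grasp_force: 3.6
```

The TCP has stopped at x=0.5425 with the force up to 7 N, so the sink is pinned flush to the rail. Dragging along the rail (+tool x).

Emit:
apply_moves([
  [[2, 0, 0], [0, 0, 0], 0],
  [[4, 0, 0], [0, 0, 0], 0],
  [[7, 0, 0], [0, 0, 0], 0],
  [[10, 0, 0], [0, 0, 0], 0],
  [[13, 0, 0], [0, 0, 0], 0],
  [[16, 0, 0], [0, 0, 0], 0],
  [[19, 0, 0], [0, 0, 0], 0],
  [[22, 0, 0], [0, 0, 0], 0],
  [[25, 0, 0], [0, 0, 0], 0],
  [[28, 0, 0], [0, 0, 0], 0],
  [[31, 0, 0], [0, 0, 0], 0],
  [[34, 0, 0], [0, 0, 0], 0],
])

```text
time: 6.47
eef_pos: [0.5436, -0.0219, 0.0125]
tcp_rot: [0.72, 0.694, -0.001, -0.001]
wrist_force: [-5.3, -3.9, 1.0]
width: 0.0004
grasp_force: 2.6
```

```bash
python3 go.py 548.3 110.7 13 -2.1; python3 sink.py s5.png scene
```

```text
d [132.7  -0.2  -0.6] turn [-0.003  0.001 -0.   ] tcp [543.6 -21.9  12.5] F [-5.3 -3.9  1. ] t 6.4667 q [-0.04  0.51  1.95 -0.    0.69 -0.  ]
top hidden
scene 430 [80.7 38.9] [508.9  67.2] 62.1 min [ -47.3 -191.8] max [229.5 248. ]
```

View pics/s5.png

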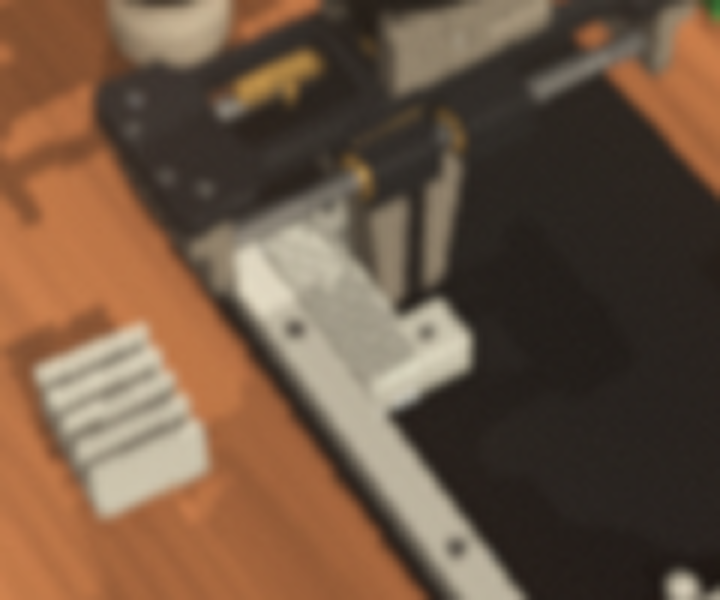

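The heat sink lies along the rail at (320,320) and moves with the fingers, with drag force present. Continuing.

Emit:
apply_moves([
  [[4, 0, 0], [0, 0, 0], 0],
  [[8, 0, 0], [0, 0, 0], 0],
  [[12, 0, 0], [0, 0, 0], 0],
  [[16, 0, 0], [0, 0, 0], 0],
  [[20, 0, 0], [0, 0, 0], 0],
  [[24, 0, 0], [0, 0, 0], 0],
  [[28, 0, 0], [0, 0, 0], 0],
  [[32, 0, 0], [0, 0, 0], 0],
  [[36, 0, 0], [0, 0, 0], 0],
  [[40, 0, 0], [0, 0, 0], 0],
  [[44, 0, 0], [0, 0, 0], 0],
  [[48, 0, 0], [0, 0, 0], 0],
])

```text
time: 7.57
eef_pos: [0.5454, 0.0261, 0.0125]
tcp_rot: [0.72, 0.694, -0.001, -0.001]
wrist_force: [-6.0, -3.2, 0.2]
width: 0.0004
grasp_force: 2.4
```

Emit:
apply_moves([
  [[4, 0, 0], [0, 0, 0], 0],
  [[8, 0, 0], [0, 0, 0], 0],
  [[12, 0, 0], [0, 0, 0], 0],
  [[16, 0, 0], [0, 0, 0], 0],
  [[20, 0, 0], [0, 0, 0], 0],
  [[24, 0, 0], [0, 0, 0], 0],
  [[28, 0, 0], [0, 0, 0], 0],
  [[32, 0, 0], [0, 0, 0], 0],
  [[36, 0, 0], [0, 0, 0], 0],
  [[40, 0, 0], [0, 0, 0], 0],
  [[44, 0, 0], [0, 0, 0], 0],
  [[48, 0, 0], [0, 0, 0], 0],
])

```text
time: 8.57
eef_pos: [0.5472, 0.074, 0.0125]
tcp_rot: [0.72, 0.694, -0.001, -0.001]
wrist_force: [-4.7, -2.8, 0.2]
width: 0.0007
grasp_force: 2.4
```

```bash
python3 go.py 548.3 110.7 13 -2.1; python3 sink.py s6.png scene
```

```text
d [36.7 -0.3 -0.5] turn [-0.003  0.001 -0.   ] tcp [547.2  74.   12.5] F [-4.7 -2.8  0.2] t 8.5667 q [ 0.13  0.52  1.93 -0.    0.7   0.17]
top 36 [ -21.2 -107.2] [36.6  4.4] 1.7 min [ -39.5 -109.7] max [  -2.9 -104.9]
scene 440 [81.1 94.1] [422.4  65.5] 54.9 min [-47.9 -84.8] max [229.5 248. ]
```

View pics/s6.png

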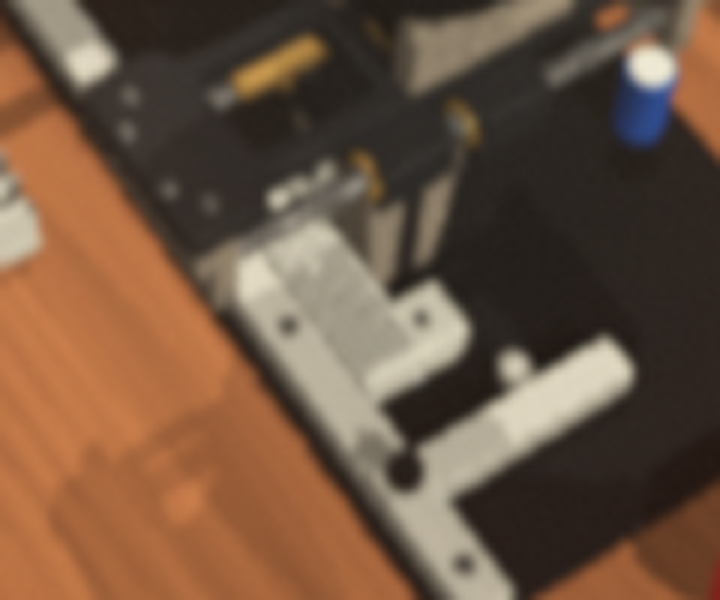

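The sink at (350,310) is flush along the rail with ~35 mm left to the stop (490,450); the lip nose (515,365) is outside its arm. Continuing, slower towards the end.

Emit:
apply_moves([
  [[3, 0, 0], [0, 0, 0], 0],
  [[6, 0, 0], [0, 0, 0], 0],
  [[9, 0, 0], [0, 0, 0], 0],
  [[12, 0, 0], [0, 0, 0], 0],
  [[15, 0, 0], [0, 0, 0], 0],
  [[18, 0, 0], [0, 0, 0], 0],
  [[21, 0, 0], [0, 0, 0], 0],
  [[24, 0, 0], [0, 0, 0], 0],
  [[26, 0, 0], [0, 0, 0], 0],
  [[28, 0, 0], [0, 0, 0], 0],
  [[30, 0, 0], [0, 0, 0], 0],
])

```text
time: 9.58
eef_pos: [0.5483, 0.1039, 0.0124]
tcp_rot: [0.72, 0.694, -0.002, -0.001]
wrist_force: [-4.1, -2.9, 0.5]
width: -0.0
grasp_force: 2.2
```

Emit:
apply_moves([
  [[1, 0, 0], [0, 0, 0], 0],
  [[2, 0, 0], [0, 0, 0], 0],
  [[3, 0, 0], [0, 0, 0], 0],
  [[4, 0, 0], [0, 0, 0], 0],
  [[5, 0, 0], [0, 0, 0], 0],
  [[6, 0, 0], [0, 0, 0], 0],
  [[6, 0, 0], [0, 0, 0], 0],
])

```text
time: 10.17
eef_pos: [0.5485, 0.1099, 0.0124]
tcp_rot: [0.72, 0.694, -0.002, -0.001]
wrist_force: [-5.0, -2.3, 0.9]
width: 0.0008
grasp_force: 2.2
```

Emit:
apply_moves([
  [[1, 0, 0], [0, 0, 0], 0],
  [[2, 0, 0], [0, 0, 0], 0],
  [[3, 0, 0], [0, 0, 0], 0],
  [[4, 0, 0], [0, 0, 0], 0],
  [[4, 0, 0], [0, 0, 0], 0],
])

```text
time: 10.58
eef_pos: [0.5485, 0.1113, 0.0124]
tcp_rot: [0.719, 0.695, -0.003, 0.0]
wrist_force: [-2.8, -19.6, 3.3]
width: 0.0004
grasp_force: 11.1
```

The TCP stalls at y=0.1113, within 1 mm of the predicted home, with 20 N against the stop. Easing off, then backing out diagonally.

Emit:
apply_moves([
  [[-1.2, -0.3, 0], [0, 0, 0], 0],
  [[-2.2, -0.8, 0], [0, 0, 0], 0],
  [[-3.2, -1.8, 0], [0, 0, 0], 0],
  [[-5, -3.5, 0], [0, 0, 0], 0],
  [[-7.5, -5, 0], [0, 0, 0], 0],
  [[-10, -7, 0], [0, 0, 0], 0],
  [[-12, -9, 0], [0, 0, 0], 0],
  [[-12, -10, 0], [0, 0, 0], 0],
])

```text
time: 11.25
eef_pos: [0.5396, 0.1026, 0.0131]
tcp_rot: [0.72, 0.694, 0.0, 0.0]
wrist_force: [0.3, -0.5, 0.2]
width: 0.0003
grasp_force: 0.0
```

Emit:
apply_moves([
  [[0, 0, -15], [0, 0, 0], 0],
  [[0, 0, -40], [0, 0, 0], 0],
  [[0, 0, -80], [0, 0, 0], 0],
  [[0, -40, -100], [0, 0, 0], 0],
  [[-30, -80, -120], [0, 0, 0], 0],
  [[-60, -120, -130], [0, 0, 0], 0],
  [[-90, -160, -140], [0, 0, 0], 0],
  [[-120, -180, -140], [0, 0, 0], 0],
  [[-150, -180, -140], [0, 0, 0], 0],
  [[-180, -180, -140], [0, 0, 0], 0],
  [[-180, -180, -140], [0, 0, 0], 0],
])

```text
time: 12.17
eef_pos: [0.3521, -0.0756, 0.1537]
tcp_rot: [0.722, 0.692, -0.0, 0.001]
wrist_force: [0.0, 0.5, 0.6]
width: 0.0006
grasp_force: 0.0
```

```bash
python3 go.py 548.3 110.7 13 -2.1; python3 sink.py s7.png top
```

```text
d [194.7 187.9 140.7] turn [ 0.002  0.002 -0.005] tcp [352.1 -75.6 153.7] F [0.  0.5 0.6] t 12.1667 q [-0.21  0.01  2.22 -0.    0.91 -0.17]
top 287 [ -76.9 -125.5] [277.7  75.1] 54.8 min [-187.6 -217.3] max [-1.6 -3.9]
scene 636 [75.1 95.5] [427.2  77. ] 54.9 min [-47.4 -81.3] max [229.5 248. ]
```

View pics/s7.png

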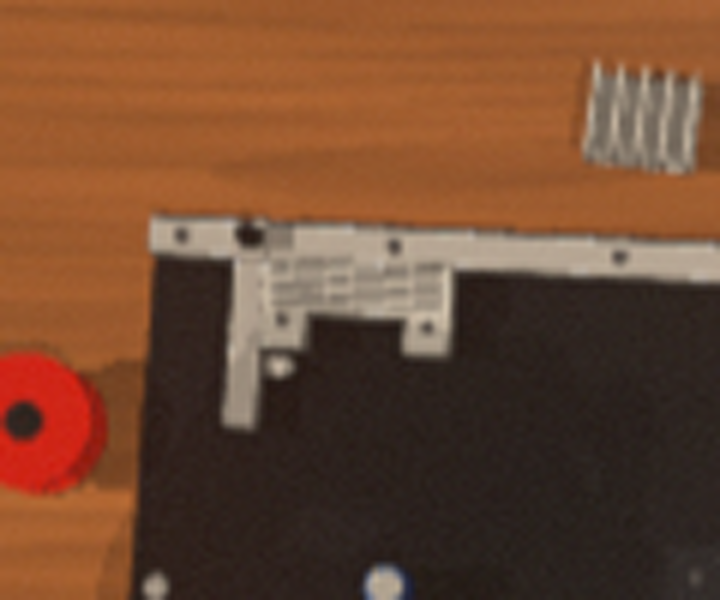

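The heat sink at (360,305) sits in the corner, flush to the rail above and the stop at left. The lip nose (280,367) is outside its arm, and the capacitor, spool and finned sink are unmoved. Handing in.

```bash
python3 -c "from bench import arm;print(arm.close_job())"
```

```text
the job is handed in; nothing more can be done
None
```

The heat sink was pinned flat to the rail, dragged into the corner pocket and left flush against the rail and end stop, with the arm clear; I handed the job in at about 12 s, but the hand-in returned no verdict.

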